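# Bolt the control box door against its spring catch

## Robot

A 6-joint arm with a two-finger parallel gripper is mounted at the origin on the work surface. World frame = base frame: x ahead of the robot, y to its left, z up, the work surface at z = 0. Lengths are in m, angles in rad, forces in N, time in s.
With the tool pointing down it reaches from about 0.25 to 0.725 m from the base axis. Payload 4 kg.
Tool frame: the origin (TCP) lies midway between the tips of the shut fingers; the grasp point (between the pads) lies 19 mm behind it; z points along the fingers, y is the line along which they close (so a half turn about z gives the same grasp; the last joint's range is limited). The gripper opens to 85 mm and grips with 20 to 120 N. Pads are 22 mm wide; open, the fingers measure 114 mm over their backs; the gripper's body (76 mm by 85 mm) begins 54 mm behind the grasp point. The pads swing forward as they close: fully open they stand 13 mm farther back than shut.
Start: joints at [1.261, 0.241, 0.005, 1.335, 0, 1.571], TCP at [0.152, 0.476, 0.199] pointing down, gripper open.
Joint ranges: [-2.72, 2.72], [-1.05, 1.87], [-1.09, 1.28], [-1.99, 2.15], [-1.42, 1.44], [-3.14, 3.14]. Speed limits (rad/s): [2.79, 2.79, 3.14, 3.14, 3.14, 3.14].

## Interface

Orientations are given as a unit quaternion [x, y, z, w].
In Python, from workcell import monitor, vision, job gives the robot as it stands.
- The arm moves only by the tool move_arm, never from a script. Its argument "moves" is a list that holds one entry, the list of rows, each a list of 5 numbers: the shift along the world's x, y, z in m, then the turn about the world's z in degrees, then the opening in per cent of the stroke, from 0 (shut) to 100 (fully open). In form: [[[x, y, z, turn, gripper], ...]]. A call has 1 to 5 rows; each row is the pose to reach, as a shift and turn from the pose commanded when the call began; what a row does not reach only later rows make up. A row lasts 1/8 s, in which the tool goes at most 62.5 mm and 10.7 degrees, less where a joint would pass 70% of its speed; a pose out of reach is approached as far as the arm can. A call with a gripper value outside its range is refused whole. The fingers move at their own pace and stop on an object; the grip force is fixed at half the most. Time passes only in rows, so rows that repeat a pose let the fingers close. It gives the time, the measured TCP pose, the force, the opening and the grip force at its end, in the units of the state.
- monitor.get_obs(): the state, without advancing time (a new reading comes with each control period).
- vision.camera(name): name is "scene" or "top" or "wrist"; returns a dict with "color" (480x640x3 uint8, red, green, blue), "camera_matrix" (3x3 intrinsics, pixels), "k1" (the pictures are not rectified: a ray, as slopes to the right and down, at radius r is drawn at 1 + k1 r^2 times it, then the intrinsics apply), "eye" and "attitude" of the camera in the world; the wrist camera has in their place "hand_eye" (4x4, takes a point from camera to tool coordinates, whose origin is the TCP and whose axes are the flange's). Camera axes: x right, y up, looking along -z (the intrinsics and any distortion apply to the point x, -y, -z); pixel columns grow to the right and rows downward; lengths in m; the calibration is good to about 2 mm. A picture is of the moment at which its call begins: read the wrist's pose just before it. There is no depth.
- job.job_done(): hands the job in; it is judged then, once.
The state is a dict: "clock": time; "joint_pos": joint angles; "joint_vel": joint speeds; "tau": joint torques, N m; "eef_pos": TCP position; "tool_rot": TCP orientation; "ft_force": force on the tool from outside, world axes, zero at the start; "ft_torque": the same for the moment, N m; "grip_width": finger opening in m; "grasp_force": force on a finger pad.
Only numpy, scipy, OpenCV 4.12 (cv2) and the standard library are available. Lean on these libraries where they do the work, as an engineer would, in place of code of your own. Each camera call takes 0.05 s, during which the arm holds its last target. There are 200 camera calls.

## Task

Bolt shut the door of the steel control box lying on the bench: with one fingertip press the spring catch bar down and keep it held down, while the other fingertip pushes the bolt by its upright tab along until it is fully home in the keeper on the box's rim. Then take the hand away, so that the catch springs back up and locks the bolt. Only press and push: lift nothing, keep the door shut, and leave the other things where they are.

Things in the scene. Friction and masses are not known exactly. Their poses are not given: they have to be found in the camera images.
- box: Grey steel control box, fixed, on its back: 240 (x) x 260 (y) x 106 mm high; origin: centre of its underside, on the bench. z up; the bolt slides along its +y. Its top is a white door, hinged along the -y edge, with a fixed 43 mm rim along +y that bears the keeper (bridge 31 mm high). Bolt and catch sit on a plate amid the door, all lower than 61 mm over it. Tab and bar share these axes.
- bolt_tab: Upright steel tab on the bolt: 26 mm wide (x), 8 thick (y), 36 tall. Origin: middle of its -y face, the one to push toward +y. At the start it lies at x -29, y -30 mm from the box's centre, 148 mm above the bench. It stands on the flat bolt bar (20 mm wide, top 130 mm above the bench), which runs 15 mm on behind the tab (-y). Free space above that.
- catch_bar: Long steel push bar of the spring catch, parallel to the bolt: 26 mm wide (x), 115 long (y), 12 thick. Origin: centre of its top face, at rest 148 mm above the bench, 58 mm to +x of the tab's origin and 12.5 mm to +y of it at the start. 32 mm clear gap in x between tab and bar. It goes straight down, staying level; a fingertip can slide along it the bolt's whole stroke while holding it.
- bolt (a joint): Slide of the bolt along the box's +y, m: 0 = withdrawn (start), 0.040 = fully home in the keeper (hard stop). About 2.5 N of friction; it stays where it is left. The raised catch blocks it in notches at 0, 13.3, 26.7 and 40 mm: if the catch is let up on the way, it snaps into the next notch and blocks the bolt again.
- catch (a joint): Travel of the catch bar downward, m: 0 = up (locked, start), 0.012 = fully down (hard stop). The bolt is free when it is more than 0.006 down, best 0.008 to 0.012. The spring pushes it back up with 2 N at the top and 6 N fully down.
- door (a joint): Hinge of the door, rad: 0 = shut (start and end), grows as the door is lifted. It lies shut by its own weight.
- terminal: Bystander: loose grey terminal block, 34 x 50 x 36 mm, standing on the door beside the catch, about 88 mm to +x of the box's centre. Origin: centre of its underside.
- contactor: Bystander: loose black contactor, 75 x 45 x 82 mm, on the bench beyond the box's +y side. Origin: centre of its underside.
- pendant: Bystander: loose orange push-button box, 70 x 130 x 65 mm, on the bench beyond the box's -y side. Origin: centre of its underside.
- screwdriver: Bystander: loose screwdriver, 200 mm long, lying on the bench beyond the box's +x side. Origin: underside, middle of its length.

How it is judged:
On the way, in this order (a step that is already met when the one before it is completed fails the run):
1. a fingertip holds the catch bar down far enough to free the bolt, with the bolt still withdrawn (value of joint catch above 0.006 m and contact force between the fingers and catch_bar above 0.5 N and value of joint bolt below 0.004 m), for 0.05 s.
2. the bolt passes half-way, pushed by a finger while a finger holds the catch bar down (value of joint bolt above 0.02 m and value of joint catch above 0.005 m and contact force between the fingers and catch_bar above 0.3 N and contact force between the fingers and bolt_tab above 0.2 N).
At the end, for the whole second after the job is handed in: The bolt is home (at least 37.5 of 40 mm), the catch has sprung back up (within 2 mm), the door is shut (within 0.02 rad) and every bystander is within 20 mm of where it stood (value of joint bolt above 0.0375 m and value of joint catch below 0.002 m and value of joint door below 0.02 rad and distance of each of terminal, contactor, pendant, screwdriver from where it was at the start of the episode below 0.02 m); the robot touches nothing.
It fails at once if the door is lifted (more than 0.06 rad) (value of joint door above 0.06 rad).
It fails at once if a bystander is lifted or pushed away (more than 20 mm) (distance of any of terminal, contactor, pendant, screwdriver from where it was at the start of the episode above 0.02 m).
It also fails if it takes over 35 s, if anything falls off the work surface, if the arm or the gripper's body presses on something with over 40 N, if the wrist force passes 120 N, or if a joint passes its speed limit or range.

## Working session

There is one attempt and no reset: what is moved stays moved. The work goes in short steps, Python scripts to look and compute and a tool call to move; the robot and the scene stay as the last step left them, time stands still between calls to the robot, and variables do not carry over. Pictures are saved under pics/ and viewed, at most 10 in all, crops included, and the job is handed in when it is done.

Besides the shell and the picture viewer there is one more tool, called after "Request:" as name([rows], argument=value, ...), one row to a line, values as JSON. move_arm: Moves the arm, as the interface text tells. Its arguments: {"type":"object","properties":{"moves":{"type":"array","items":{"type":"array","items":{"type":"array","items":{"type":"number"}}}}},"required":["moves"]}

```bash
mkdir -p pics; python3 - <<'E'
from workcell import monitor, vision
import cv2,pickle
o=monitor.get_obs();print({k:o[k] for k in("clock","eef_pos","tool_rot","grip_width","ft_force")})
for n in("top","scene"):
    c=vision.camera(n);pickle.dump(c,open(n+".pkl","wb"));cv2.imwrite(f"pics/{n}1.png",c["color"][...,::-1])
    print(n,{k:v for k,v in c.items() if k!="color"})
E
```

```text
{'clock': 0.0, 'eef_pos': array([0.15221308, 0.47552726, 0.19780878]), 'tool_rot': array([ 1.54277048e-01,  9.88027065e-01, -1.03975914e-03, -1.74637304e-04]), 'grip_width': 0.08550762198391856, 'ft_force': array([0.05033209, 0.15408894, 0.47908201])}
top {'camera_matrix': array([[515.58745898,   0.        , 315.43344572],
       [  0.        , 515.58745898, 235.94540821],
       [  0.        ,   0.        ,   1.        ]]), 'k1': -0.14389306794699144, 'eye': array([0.46048539, 0.05613938, 0.94787106]), 'attitude': array([-0.03949028,  0.05362139,  0.71018858, -0.70085479])}
scene {'camera_matrix': array([[504.66065965,   0.        , 327.93919578],
       [  0.        , 504.66065965, 231.85124093],
       [  0.        ,   0.        ,   1.        ]]), 'k1': 0.05045030890579712, 'eye': array([ 1.24656259, -0.19266691,  0.73965101]), 'attitude': array([0.34658932, 0.24153448, 0.51888674, 0.74316451])}
```

View pics/top1.png

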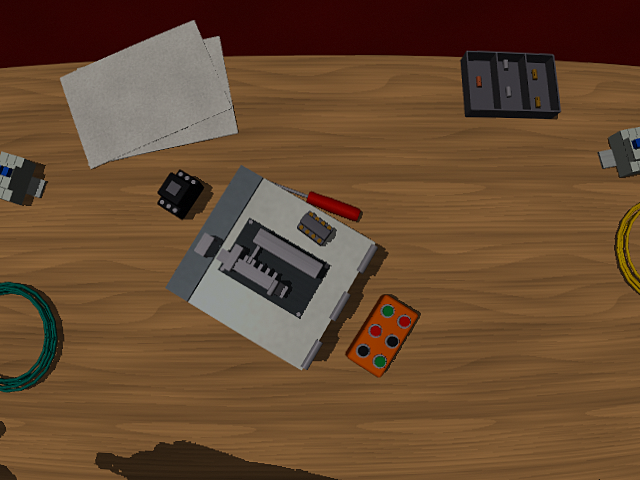

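View pics/scene1.png

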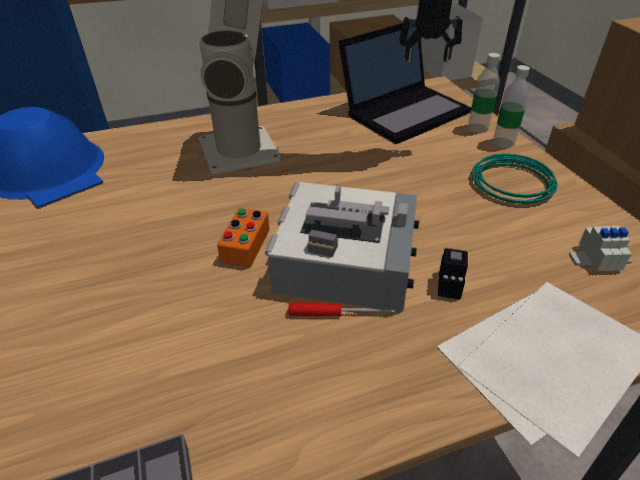

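The top view shows the box with rim corners near (243,166) and (168,292), and hinge-side corners near (383,246) and (306,369). The bar runs about (256,234) to (325,272) and the tab is near (285,290). I'll enlarge it next.

```bash
cat > h.py <<'E'
import numpy as np,cv2
from scipy.spatial.transform import Rotation as R
def ray(c,uv,eye,rot):
    K=c["camera_matrix"];d=np.array([c["k1"],0,0,0,0.])
    p=cv2.undistortPoints(np.array([[uv]],float),K,d)[0,0]
    return rot.apply([p[0],-p[1],-1])
def unproj(c,uv,z,eye=None,rot=None):
    if eye is None: eye,rot=c["eye"],R.from_quat(c["attitude"])
    r=ray(c,uv,eye,rot);return eye+r*(z-eye[2])/r[2]
def proj(c,P,eye=None,rot=None):
    if eye is None: eye,rot=c["eye"],R.from_quat(c["attitude"])
    q=rot.inv().apply(np.atleast_2d(P)-eye)*[1,-1,-1]
    return cv2.projectPoints(q,np.zeros(3),np.zeros(3),c["camera_matrix"],np.array([c["k1"],0,0,0,0.]))[0][:,0]
E
python3 - <<'E'
from h import *;import pickle
c=pickle.load(open("top.pkl","rb"))
for uv in[(243,166),(168,292),(306,369),(383,246)]:print(uv,unproj(c,uv,.106))
for uv in[(256,234),(325,272)]:print(uv,unproj(c,uv,.148))
im=cv2.resize(c["color"][150:390,150:400,::-1],None,fx=3,fy=2.5*1,interpolation=3)
im=cv2.resize(c["color"][160:380,150:400,::-1],(750,660)[:2],interpolation=3)
cv2.imwrite("pics/crop1.png",cv2.resize(c["color"][165:375,155:395,::-1],(672,588),interpolation=3))
E
```

```text
(243, 166) [0.69213391 0.15862944 0.106     ]
(168, 292) [0.48227578 0.28125464 0.106     ]
(306, 369) [0.35639919 0.0567579  0.106     ]
(383, 246) [ 0.5538881  -0.07289406  0.106     ]
(256, 234) [0.57059511 0.13236008 0.148     ]
(325, 272) [0.50977011 0.0253098  0.148     ]
```

View pics/crop1.png

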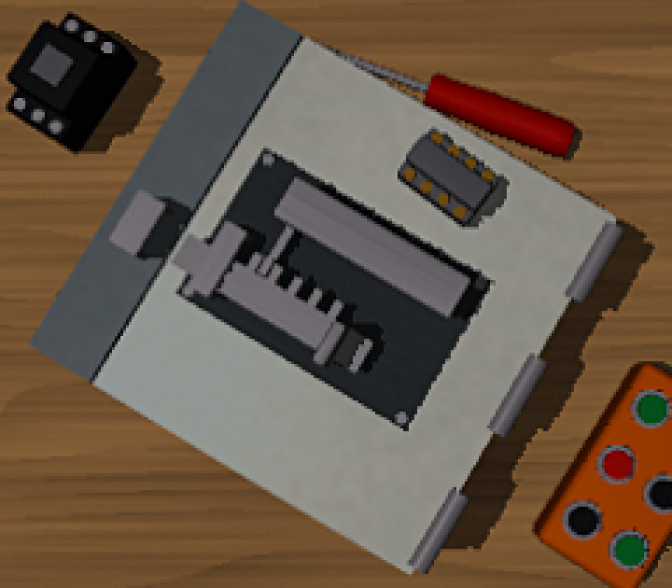

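```bash
python3 - <<'E'
from h import *;import pickle
from scipy.optimize import least_squares
c=pickle.load(open("top.pkl","rb"))
# box-frame points (mm) and crop pixels
pts=np.array([(120,130,106),(-120,130,106),(29+13,-17.5+57.5,148),(29-13,-17.5+57.5,148),(29+13,-75,148),(29-13,-75,148),(-29,-26,166)])/1e3
crop=np.array([(242,0),(30,342),(297,178),(275,212),(488,277),(455,318),(331,344)],float)
uv=crop/2.8+[155,165]
def W(p,P):return np.c_[P[:,:2]@np.array([[np.cos(p[2]),np.sin(p[2])],[-np.sin(p[2]),np.cos(p[2])]])+p[:2],P[:,2]]
r=least_squares(lambda p:(proj(c,W(p,pts))-uv).ravel(),[.53,.1,-.52],loss="soft_l1")
p=r.x;print(p,np.degrees(p[2]),(proj(c,W(p,pts))-uv).round(1).tolist())
T=np.array([(-29,-30,148),(29,-17.5,148)])/1e3;print(W(p,T))
np.save("box.npy",p)
E
```

```text
[ 0.52460607  0.11101758 -0.54204194] -31.056715547133052 [[0.5, -0.3], [0.5, 0.8], [0.5, -1.4], [-0.2, 0.7], [-4.3, 0.3], [-0.9, 0.1], [0.6, -0.5]]
[[0.48428643 0.10027857 0.148     ]
 [0.54042112 0.08106538 0.148     ]]
```

Request:
move_arm([
  [[0.035, -0.04, 0.04, -10, 50], [0.07, -0.08, 0.06, -20, 50], [0.105, -0.12, 0.06, -31, 50], [0.14, -0.16, 0.06, -41, 50], [0.175, -0.2, 0.06, -52, 50]],
])

```text
clock: 0.72
eef_pos: [0.3281, 0.2747, 0.2585]
tool_rot: [0.572, 0.82, -0.0, -0.0]
ft_force: [0.6, 1.3, 1.1]
grip_width: 0.0428
grasp_force: 0.0
```

Request:
move_arm([
  [[0.04, -0.045, 0, -10, 50], [0.08, -0.09, 0, -20, 50], [0.12, -0.135, 0, -31, 50], [0.15, -0.175, 0, -41, 50], [0.173, -0.205, -0.01, -51.3, 50]],
])

```text
clock: 1.35
eef_pos: [0.5018, 0.0692, 0.2487]
tool_rot: [0.871, 0.491, 0.0, 0.0]
ft_force: [0.4, 0.1, -0.2]
grip_width: 0.043
grasp_force: 0.0
```

```bash
python3 - <<'E'
from h import *;from workcell import monitor,vision
import pickle
o=monitor.get_obs();c=vision.camera("wrist");pickle.dump((o,c),open("w.pkl","wb"))
print(o["clock"],o["eef_pos"],R.from_quat(o["tool_rot"]).as_matrix().round(3),o["grip_width"],c["hand_eye"],o["joint_pos"])
cv2.imwrite("pics/w1.png",c["color"][...,::-1])
E
```

```text
1.35 [0.50179113 0.06923433 0.24868519] [[ 0.519  0.855  0.001]
 [ 0.855 -0.519  0.   ]
 [ 0.     0.001 -1.   ]] 0.04300278445026798 [[ 3.82378231e-04  9.62456265e-01  2.71436535e-01  6.85802464e-02]
 [ 9.99999912e-01 -3.20597551e-04 -2.71949670e-04 -2.94914685e-04]
 [-1.74717775e-04  2.71436615e-01 -9.62456302e-01 -1.74561530e-01]
 [ 0.00000000e+00  0.00000000e+00  0.00000000e+00  1.00000000e+00]] [ 1.37130361e-01  2.37735019e-01  1.30492322e-01  1.46272166e+00
 -3.25890362e-05  2.25307678e+00]
```

View pics/w1.png

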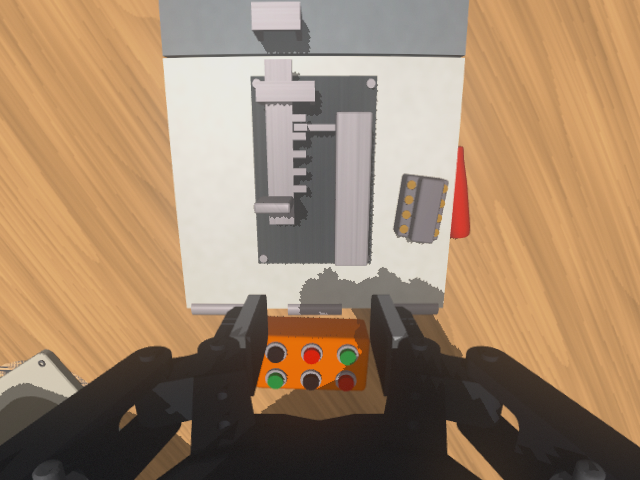

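The wrist view shows the bar's top corners near (337,112), (371,112), (335,265) and (369,265). The tab is at about (254–290, 203–213). The hand lines up with the box.

```bash
python3 - <<'E'
from h import *;import pickle
from scipy.optimize import least_squares
o,c=pickle.load(open("w.pkl","rb"))
Rt=R.from_quat(o["tool_rot"]);H=c["hand_eye"];eye=o["eef_pos"]+Rt.apply(H[:3,3]);rot=Rt*R.from_matrix(H[:3,:3])
pts=np.array([(16,40,148),(42,40,148),(16,-75,148),(42,-75,148),(-42,-30,166),(-16,-30,166)])/1e3
uv=np.array([(337,112),(371,112),(335,265),(369,265),(254,213),(290,213)],float)
def W(p,P):return np.c_[P[:,:2]@np.array([[np.cos(p[2]),np.sin(p[2])],[-np.sin(p[2]),np.cos(p[2])]])+p[:2],P[:,2]]
r=least_squares(lambda p:(proj(c,W(p,pts),eye,rot)-uv).ravel(),np.load("box.npy"));p=r.x
print(p,np.degrees(p[2]),r.fun.round(1))
d=o["eef_pos"][:2]-p[:2];s,k=np.sin(p[2]),np.cos(p[2])
print("tcp in box",d@[k,s],d@[-s,k]);np.save("box2.npy",p)
print("tool yaw vs box",np.degrees(np.arctan2(Rt.as_matrix()[1,1],Rt.as_matrix()[0,1])))
E
```

```text
[ 0.524846    0.11456358 -0.53998306] -30.93875043487543 [-1.2 -1.6  1.9 -1.7 -0.2  1.2 -0.9  1.1 -0.4  0.9  0.6  0.7]
tcp in box 0.003530174685895419 -0.050732689602914986
tool yaw vs box -31.234809735703255
```

Request:
move_arm([
  [[-0.003, 0.002, -0.04, 0.3, 50], [-0.003, 0.002, -0.07, 0.3, 50], [-0.003, 0.002, -0.09, 0.3, 50], [-0.003, 0.002, -0.096, 0.3, 50], [-0.003, 0.002, -0.1, 0.3, 50]],
])

```text
clock: 2.02
eef_pos: [0.4975, 0.0733, 0.1488]
tool_rot: [0.868, 0.496, 0.0, 0.0]
ft_force: [-0.3, 0.9, 0.3]
grip_width: 0.0424
grasp_force: 0.0
```

Request:
move_arm([
  [[0, 0, -0.002, 0, 50], [0, 0, -0.004, 0, 50], [0, 0, -0.006, 0, 50], [0, 0, -0.008, 0, 50], [0, 0, -0.008, 0, 50]],
])

```text
clock: 2.65
eef_pos: [0.4973, 0.0732, 0.1406]
tool_rot: [0.868, 0.496, -0.0, -0.0]
ft_force: [-0.0, 0.3, -1.1]
grip_width: 0.0426
grasp_force: 0.0
```

```bash
python3 - <<'E'
from h import *;from workcell import monitor,vision
o=monitor.get_obs();c=vision.camera("wrist");print(o["eef_pos"],o["ft_force"],o["ft_torque"])
cv2.imwrite("pics/w2.png",c["color"][...,::-1])
E
```

```text
[0.49734009 0.07316243 0.14060528] [-1.00512922e-03  2.63623559e-01 -1.08691639e+00] [-0.0311001   0.00354    -0.00980694]
```

View pics/w2.png

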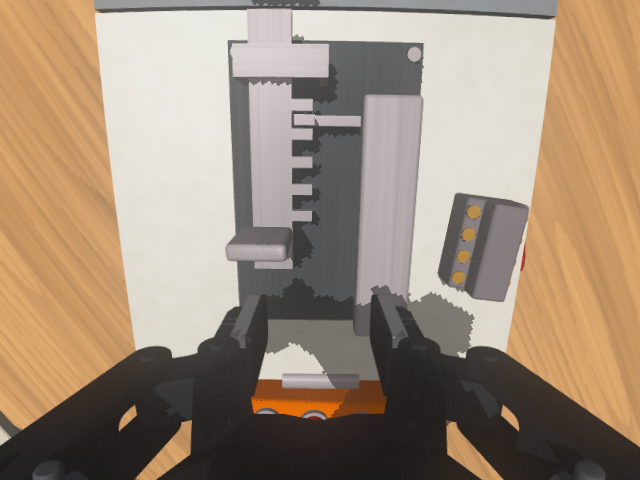

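The right fingertip (columns about 372–402) is over the bar, and the left one is behind the tab with a gap. I'm continuing down.

Request:
move_arm([
  [[0, 0, -0.002, 0, 50], [0, 0, -0.003, 0, 50], [0, 0, -0.004, 0, 50], [0, 0, -0.004, 0, 50]],
])

```text
clock: 3.2
eef_pos: [0.4974, 0.0732, 0.1366]
tool_rot: [0.868, 0.496, -0.0, -0.0]
ft_force: [-0.4, 0.0, -0.9]
grip_width: 0.0426
grasp_force: 0.0
```

Request:
move_arm([
  [[0, 0, -0.001, 0, 50], [0, 0, -0.002, 0, 50], [0, 0, -0.003, 0, 50], [0, 0, -0.003, 0, 50]],
])

```text
clock: 3.7
eef_pos: [0.4973, 0.0732, 0.1336]
tool_rot: [0.868, 0.496, -0.0, -0.0]
ft_force: [1.0, 0.3, -0.7]
grip_width: 0.0425
grasp_force: 0.0
```

```bash
python3 - <<'E'
from h import *;from workcell import monitor,vision
for i in range(3):
    c=vision.camera("wrist");o=monitor.get_obs();print(o["eef_pos"],o["ft_force"],o["ft_torque"])
s=vision.camera("scene")["color"]
a=c["color"][180:420,180:460,::-1];b=cv2.resize(s[170:300,260:430,::-1],(366,280),interpolation=3)
a=cv2.resize(a,(420,360));b=cv2.copyMakeBorder(b,0,80,0,0,cv2.BORDER_CONSTANT)
cv2.imwrite("pics/w3.png",np.hstack([a,b]))
E
```

```text
[0.49739027 0.07318619 0.13364769] [-0.37333998  0.02541934 -0.35374553] [-0.00303228 -0.05274355  0.02302634]
[0.49742553 0.07318012 0.13368634] [-0.821387   -0.06566527  0.07924484] [ 0.03278625  0.01259705 -0.03731165]
[0.49746275 0.07320132 0.13372681] [-0.23542706 -0.56852964  0.09690858] [ 0.02993251  0.01730987 -0.00050825]
```

View pics/w3.png

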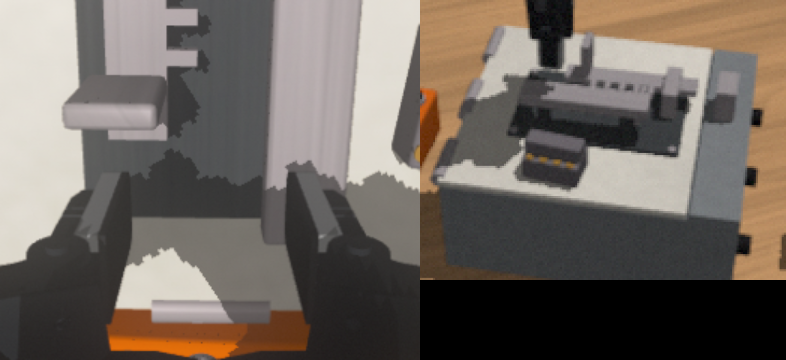

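The fingertip still appears to be above the bar. I'll work out its tip height from the picture.

```bash
python3 - <<'E'
from h import *;import pickle
o,c=pickle.load(open("w.pkl","rb"));H=c["hand_eye"]
e,r=H[:3,3],R.from_matrix(H[:3,:3])
for dz in(0,.005,.010,.015,.02):
    print(dz,proj(c,[(x,y,-dz) for x in(.011,-.011) for y in(-.0213,.0213,.0285)],e,r).round().tolist())
p=np.load("box2.npy");d=np.array([.4975,.0732])-p[:2];s,k=np.sin(p[2]),np.cos(p[2]);print("box",d@[k,s],d@[-s,k])
E
```

```text
0 [[276.0, 264.0], [362.0, 264.0], [377.0, 264.0], [277.0, 305.0], [361.0, 305.0], [375.0, 305.0]]
0.005 [[275.0, 267.0], [363.0, 267.0], [378.0, 267.0], [276.0, 309.0], [362.0, 309.0], [376.0, 309.0]]
0.01 [[273.0, 270.0], [365.0, 270.0], [380.0, 270.0], [275.0, 313.0], [363.0, 313.0], [378.0, 313.0]]
0.015 [[272.0, 274.0], [366.0, 274.0], [382.0, 274.0], [274.0, 318.0], [364.0, 318.0], [379.0, 318.0]]
0.02 [[271.0, 278.0], [367.0, 278.0], [383.0, 278.0], [273.0, 323.0], [365.0, 323.0], [381.0, 323.0]]
box -0.0021892340769040144 -0.04953742916528089
```

```bash
python3 - <<'E'
from h import *;import pickle
o,c=pickle.load(open("w.pkl","rb"));H=c["hand_eye"];s=pickle.load(open("scene.pkl","rb"))
e,r=H[:3,3],R.from_matrix(H[:3,:3])
for dz in(.025,.03,.035,.04):
    print(dz,proj(c,[(.011,y,-dz) for y in(-.0213,.0213,.0285)],e,r).round().tolist())
p=np.load("box2.npy");S,k=np.sin(p[2]),np.cos(p[2])
b=np.array([[k,-S],[S,k]])@[.026,-.0495]+p[:2]
for z in(.134,.14,.15,.16,.17):print(z,proj(s,[*b,z]))
E
```

```text
0.025 [[269.0, 282.0], [369.0, 282.0], [385.0, 282.0]]
0.03 [[268.0, 286.0], [370.0, 286.0], [387.0, 286.0]]
0.035 [[266.0, 291.0], [372.0, 291.0], [390.0, 291.0]]
0.04 [[265.0, 296.0], [374.0, 296.0], [392.0, 296.0]]
0.134 [[320.50720919 216.6121177 ]]
0.14 [[320.47974072 214.16824747]]
0.15 [[320.43343052 210.05148105]]
0.16 [[320.38644526 205.87912295]]
0.17 [[320.3387692  201.64995153]]
```

The scene camera agrees: the tips sit about 33 mm behind the TCP, at z≈0.167. I'll go on down and watch the force.

Request:
move_arm([
  [[0, 0, -0.003, 0, 50], [0, 0, -0.006, 0, 50], [0, 0, -0.009, 0, 50], [0, 0, -0.012, 0, 50], [0, 0, -0.012, 0, 50]],
])

```text
clock: 4.53
eef_pos: [0.4972, 0.0732, 0.1213]
tool_rot: [0.868, 0.496, -0.0, -0.0]
ft_force: [0.7, 0.2, 0.1]
grip_width: 0.0427
grasp_force: 0.0
```

Request:
move_arm([
  [[0, 0, -0.002, 0, 50], [0, 0, -0.004, 0, 50], [0, 0, -0.006, 0, 50], [0, 0, -0.006, 0, 50]],
])

```text
clock: 5.03
eef_pos: [0.4972, 0.0732, 0.1155]
tool_rot: [0.868, 0.496, -0.0, -0.0]
ft_force: [-0.3, 0.1, 0.4]
grip_width: 0.0425
grasp_force: 0.0
```

Request:
move_arm([
  [[0, 0, -0.001, 0, 50], [0, 0, -0.002, 0, 50], [0, 0, -0.003, 0, 50], [0, 0, -0.003, 0, 50]],
])

```text
clock: 5.52
eef_pos: [0.4975, 0.0732, 0.1128]
tool_rot: [0.868, 0.496, 0.0, 0.0]
ft_force: [-0.7, -0.1, 1.8]
grip_width: 0.0425
grasp_force: 0.7
```

```bash
python3 - <<'E'
from h import *;from workcell import monitor,vision
F=[]
for i in range(4):
    c=vision.camera("wrist");o=monitor.get_obs();F.append(np.r_[o["ft_force"],o["ft_torque"]])
print(o["eef_pos"],np.mean(F,0).round(3))
s=vision.camera("scene")["color"]
a=cv2.resize(c["color"][180:420,180:460,::-1],(420,360));b=cv2.resize(s[180:260,290:390,::-1],(375,300),interpolation=3)
cv2.imwrite("pics/w4.png",np.hstack([a,cv2.copyMakeBorder(b,0,60,0,0,cv2.BORDER_CONSTANT)]))
E
```

```text
[0.49750356 0.07318746 0.11284127] [-0.568  0.076  1.372 -0.07   0.051 -0.041]
```

View pics/w4.png

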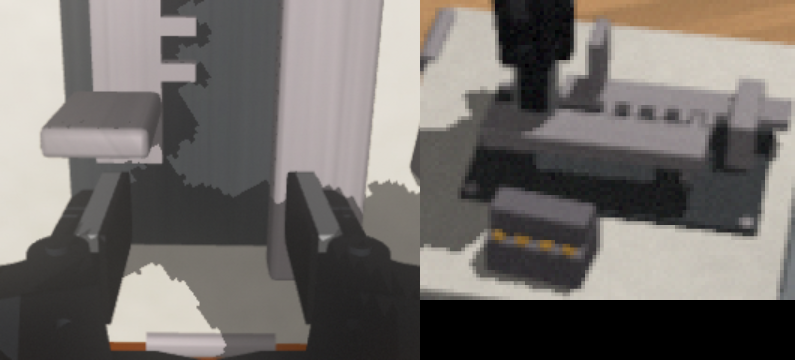

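The right fingertip has just touched the bar, with about 2 N. I'm pressing about 9 mm further.

Request:
move_arm([
  [[0, 0, -0.003, 0, 50], [0, 0, -0.006, 0, 50], [0, 0, -0.009, 0, 50], [0, 0, -0.009, 0, 50], [0, 0, -0.009, 0, 50]],
])

```text
clock: 6.4
eef_pos: [0.4976, 0.0732, 0.1039]
tool_rot: [0.868, 0.496, 0.0, 0.0]
ft_force: [-1.3, -1.6, 4.1]
grip_width: 0.0428
grasp_force: 2.1
```

Request:
move_arm([
  [[0.0021, 0.0034, 0, 0, 50], [0.0041, 0.0069, 0, 0, 50], [0.0062, 0.0103, 0, 0, 50], [0.0082, 0.0137, 0, 0, 50], [0.0103, 0.0172, 0, 0, 50]],
])

```text
clock: 7.02
eef_pos: [0.5073, 0.0896, 0.1036]
tool_rot: [0.868, 0.496, -0.001, 0.001]
ft_force: [-2.6, -5.3, 5.8]
grip_width: 0.0428
grasp_force: 3.5
```

```bash
python3 - <<'E'
from h import *;from workcell import monitor,vision
F=[]
for i in range(3):
    c=vision.camera("wrist");o=monitor.get_obs();F.append(o["ft_force"])
p=np.load("box2.npy");S,k=np.sin(p[2]),np.cos(p[2]);d=o["eef_pos"][:2]-p[:2];print(o["clock"],d@[k,S],d@[-S,k],np.mean(F,0))
cv2.imwrite("pics/w5.png",c["color"][:400,...,::-1])
E
```

```text
7.175 -0.0021723080265538086 -0.02993446417729173 [-2.1691213  -3.77616832  4.77997252]
```

View pics/w5.png

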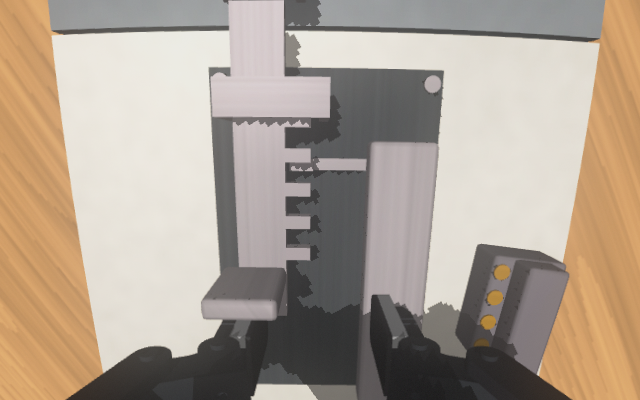

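The left finger is against the tab with about 4 N of drag and the bolt is sliding. I'm continuing the push.

Request:
move_arm([
  [[0.0021, 0.0034, 0, 0, 50], [0.0041, 0.0069, 0, 0, 50], [0.0062, 0.0103, 0, 0, 50], [0.0082, 0.0137, 0, 0, 50], [0.0103, 0.0172, 0, 0, 50]],
])

```text
clock: 7.8
eef_pos: [0.5177, 0.1067, 0.1036]
tool_rot: [0.868, 0.496, -0.001, 0.001]
ft_force: [-3.0, -6.3, 5.3]
grip_width: 0.0422
grasp_force: 3.5
```

Request:
move_arm([
  [[0.0015, 0.0026, 0, 0, 50], [0.0031, 0.0051, 0, 0, 50], [0.0041, 0.0069, 0, 0, 50], [0.0041, 0.0069, 0, 0, 50]],
])

```text
clock: 8.3
eef_pos: [0.522, 0.1138, 0.1036]
tool_rot: [0.868, 0.496, -0.001, 0.001]
ft_force: [-1.2, -5.2, 5.7]
grip_width: 0.0428
grasp_force: 3.0
```

Request:
move_arm([
  [[0.0008, 0.0013, 0, 0, 50], [0.0015, 0.0026, 0, 0, 50], [0.0015, 0.0026, 0, 0, 50]],
])

```text
clock: 8.68
eef_pos: [0.5227, 0.115, 0.1037]
tool_rot: [0.868, 0.496, -0.002, 0.002]
ft_force: [-3.5, -10.0, 7.1]
grip_width: 0.0428
grasp_force: 5.6
```

Request:
move_arm([
  [[0.0008, 0.0013, 0, 0, 50], [0.0015, 0.0026, 0, 0, 50], [0.0015, 0.0026, 0, 0, 50]],
])

```text
clock: 9.05
eef_pos: [0.5225, 0.1149, 0.1036]
tool_rot: [0.869, 0.496, -0.004, 0.003]
ft_force: [-7.6, -16.2, 11.3]
grip_width: 0.0428
grasp_force: 9.6
```

The force jumped and motion stopped after about 40 mm of stroke, so the bolt is at the hard stop. I'll ease the push and lift.

Request:
move_arm([
  [[-0.0015, -0.0026, 0, 0, 50], [-0.0022, -0.0037, 0, 0, 50], [-0.0022, -0.0037, 0.006, 0, 50], [-0.0032, -0.0054, 0.016, 0, 50], [-0.0052, -0.0087, 0.04, 0, 50]],
])

```text
clock: 9.68
eef_pos: [0.5191, 0.1122, 0.1432]
tool_rot: [0.868, 0.497, -0.001, -0.002]
ft_force: [1.1, -0.4, 0.3]
grip_width: 0.0428
grasp_force: 0.0
```

Request:
move_arm([
  [[0, 0, 0.04, 0, 50], [-0.02, -0.03, 0.07, 0, 50], [-0.02, -0.03, 0.08, 0, 50], [-0.02, -0.03, 0.08, 0, 50]],
])

```text
clock: 10.18
eef_pos: [0.5008, 0.082, 0.2245]
tool_rot: [0.868, 0.496, 0.001, -0.0]
ft_force: [0.1, -0.5, -1.2]
grip_width: 0.0428
grasp_force: 0.0
```

```bash
python3 - <<'E'
from h import *;from workcell import monitor,vision
o=monitor.get_obs();c=vision.camera("wrist");print(o["clock"],o["eef_pos"],o["ft_force"])
Rt=R.from_quat(o["tool_rot"]);H=c["hand_eye"];eye=o["eef_pos"]+Rt.apply(H[:3,3]);rot=Rt*R.from_matrix(H[:3,:3])
p=np.load("box2.npy");S,k=np.sin(p[2]),np.cos(p[2])
for q in[(-42,10,166),(-16,10,166),(16,-75,148),(16,40,148)]:
    q=np.array(q)/1e3;print(q,proj(c,[*(np.array([[k,-S],[S,k]])@q[:2]+p[:2]),q[2]],eye,rot).round())
cv2.imwrite("pics/w6.png",c["color"][...,::-1])
E
```

```text
10.175 [0.50078786 0.08200522 0.2245413 ] [ 0.06339996 -0.49991316 -1.24947001]
[-0.042  0.01   0.166] [[258. 173.]]
[-0.016  0.01   0.166] [[300. 173.]]
[ 0.016 -0.075  0.148] [[346. 291.]]
[0.016 0.04  0.148] [[351. 125.]]
```

View pics/w6.png

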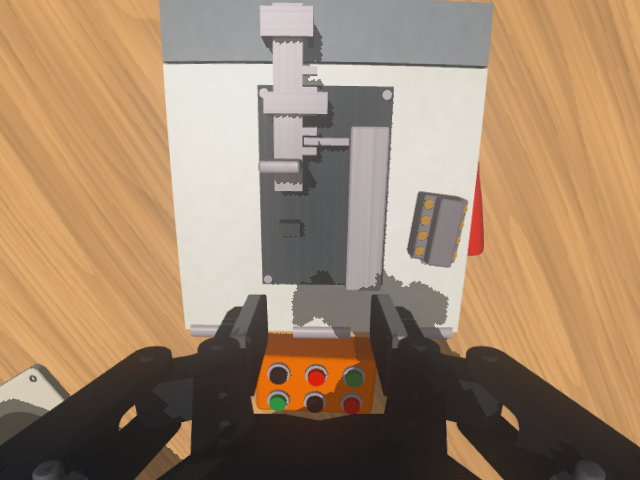

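The tab's rear edge is at row 172, against 173 predicted for fully home. The bolt is in the keeper, the bar is back at its raised position, and the hand is clear.

```bash
python3 -c "
from workcell import job;print(job.job_done())"
```

```text
the job is handed in; nothing more can be done
None
```

I pushed the bolt to its hard stop in the keeper while the catch bar was held down, then took the hand away; the last wrist picture shows the catch back up and the door shut, and the job was handed in at about 10 s (no verdict was returned).

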